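# Tighten the wash drum's lid in star order

## Task

The bearing wash drum's lid is on, but its four wing knobs are still loose. Tighten them clockwise in star order, always crossing to the opposite knob before doing the two beside it: on a first pass bring every knob about half way to its stop, then go round again in star order and turn each fully home against its stop. Leave the other things on the table where they are.

Things in the scene. Friction and masses are not known exactly. Their poses are not given: they have to be found in the camera images.
- drum: Bearing wash drum, fixed to the table: a stainless pot leaning in steel cheeks on a grey gear-case base 300 x 250 x 76 mm. Origin: centre of the base's underside; x points to its back, y to its left, z up. Place and yaw vary. Its round lid slopes 28 degrees down towards the robot side; the lid's centre is 45 mm in front of the origin and 245 mm up.
- lid_centre (a point): Centre of the top face of the round stainless lid, 220 mm across. Axes: z is the lid's outward normal (28 degrees from vertical, towards the robot side), x runs up the slope, y to the left along the lid. Four wing knobs stand round it, 85 mm from this centre; between them only a low strap handle (80 mm long along y, 29 mm high) at the centre.
- knob1_grip (a point): Black wing knob 1, upper left seen from the robot (45 degrees counter-clockwise from the lid's x axis; opposite knob 3). About 70 mm over the wings, 13 mm thick; wings stand 14 to 51 mm out from the lid, over a 28 mm hub ending 12 mm out. The point is on the turning axis, 34 mm out from the lid. Axes turn with it: z outward along the axis, x along the wings, y across their thickness.
- knob1 (a joint): Angle of knob 1, rad: 0 loosest, grows as it is tightened (clockwise seen from outside the lid); firm stop at 1.75 = fully tight, wings then pointing at the lid's centre. At value q the wings stand 1.75 - q rad counter-clockwise of that. Starts at 0 to 0.25 (wings about square to that). Turns in place; stays where left. Turning takes 0.09 N m, rising to 0.13 at the stop.
- knob2_grip (a point): Black wing knob 2, lower left seen from the robot (135 degrees counter-clockwise from the lid's x axis; opposite knob 4). About 70 mm over the wings, 13 mm thick; wings stand 14 to 51 mm out from the lid, over a 28 mm hub ending 12 mm out. The point is on the turning axis, 34 mm out from the lid. Axes turn with it: z outward along the axis, x along the wings, y across their thickness.
- knob2 (a joint): Angle of knob 2, rad: 0 loosest, grows as it is tightened (clockwise seen from outside the lid); firm stop at 1.75 = fully tight, wings then pointing at the lid's centre. At value q the wings stand 1.75 - q rad counter-clockwise of that. Starts at 0 to 0.25 (wings about square to that). Turns in place; stays where left. Turning takes 0.09 N m, rising to 0.13 at the stop.
- knob3_grip (a point): Black wing knob 3, lower right seen from the robot (225 degrees counter-clockwise from the lid's x axis; opposite knob 1). About 70 mm over the wings, 13 mm thick; wings stand 14 to 51 mm out from the lid, over a 28 mm hub ending 12 mm out. The point is on the turning axis, 34 mm out from the lid. Axes turn with it: z outward along the axis, x along the wings, y across their thickness.
- knob3 (a joint): Angle of knob 3, rad: 0 loosest, grows as it is tightened (clockwise seen from outside the lid); firm stop at 1.75 = fully tight, wings then pointing at the lid's centre. At value q the wings stand 1.75 - q rad counter-clockwise of that. Starts at 0 to 0.25 (wings about square to that). Turns in place; stays where left. Turning takes 0.09 N m, rising to 0.13 at the stop.
- knob4_grip (a point): Black wing knob 4, upper right seen from the robot (315 degrees counter-clockwise from the lid's x axis; opposite knob 2). About 70 mm over the wings, 13 mm thick; wings stand 14 to 51 mm out from the lid, over a 28 mm hub ending 12 mm out. The point is on the turning axis, 34 mm out from the lid. Axes turn with it: z outward along the axis, x along the wings, y across their thickness.
- knob4 (a joint): Angle of knob 4, rad: 0 loosest, grows as it is tightened (clockwise seen from outside the lid); firm stop at 1.75 = fully tight, wings then pointing at the lid's centre. At value q the wings stand 1.75 - q rad counter-clockwise of that. Starts at 0 to 0.25 (wings about square to that). Turns in place; stays where left. Turning takes 0.09 N m, rising to 0.13 at the stop.
- timer: bystander: squat grey spin timer with a red push button, 110 x 130 x 66 mm; origin at the centre of its underside, z up. To be left where it is.
- seating_tool: bystander: chrome stepped bearing seating tool standing upright, 42 mm across, 104 mm high; origin at the centre of its underside, z up. To be left where it is.
- dance_plug: bystander: white urethane dance plug, 54 mm across, 59 mm high with its steel stem up; origin at the centre of its underside, z up. To be left where it is.
- cup: bystander: pewter cup, 76 mm across, 92 mm high; origin at the centre of its underside, z up. To be left where it is.
- loupe: bystander: black plastic magnifier loupe, 48 mm across, 50 mm high; origin at the centre of its underside, z up. To be left where it is.
- wheel_a: bystander: dark skate wheel lying flat, 62 mm across, 38 mm high; origin at the centre of its underside, z up. To be left where it is.
- wheel_b: bystander: second skate wheel lying flat, 62 mm across, 38 mm high; origin at the centre of its underside, z up. To be left where it is.

How it is judged:
By the outcome, as a careful person would: the job done as asked, in the order asked, and still so for the second after the job is handed in, with the robot touching nothing.
It also fails if it takes over 72 s, if anything falls off the work surface, if the arm or the gripper's body presses on something with over 40 N, if the wrist force passes 120 N, or if a joint passes its speed limit or range.

## Robot

A 6-joint arm with a two-finger parallel gripper is mounted at the origin on the work surface. World frame = base frame: x ahead of the robot, y to its left, z up, the work surface at z = 0. Lengths are in m, angles in rad, forces in N, time in s.
With the tool pointing down it reaches from about 0.275 to 0.75 m from the base axis. Payload 10.2 kg.
Tool frame: the origin (TCP) lies on the centre line of the jaws, within the pads' length; the fingertips stand finger_overhang ahead of it and the grasp point (between the pads) lies 3 mm ahead of it (finger_overhang is the distance from the TCP to the fingertips, in m); z points along the fingers, y is the line along which they close (so a half turn about z gives the same grasp; the last joint's range is limited). The gripper opens to 88 mm and grips with 3 to 60 N. Pads are 18 mm wide; open, the fingers measure 123 mm over their backs; the gripper's body (75 mm by 187 mm) begins 45 mm behind the grasp point.
Start: joints at [1.035, 0.313, 1.498, -0, 1.331, -0.223], TCP at [0.162, 0.5, 0.261] pointing down, gripper open.
Joint ranges: [-2.94, 2.94], [-0.97, 2.17], [0.19, 2.56], [-1.23, 4.37], [0.02, 3.11], [-2.88, 2.88]. Speed limits (rad/s): [2.39, 2.39, 3.01, 3.14, 3.14, 3.14].

## Interface

Orientations are given as a 3x3 rotation matrix whose columns are the frame's x, y, z axes.
In Python, from station import read_state, capture, get_calibration, finish_job, find_in, finger_overhang gives the robot as it stands. The module is installed in compiled form; this text tells all that it offers.
- The arm moves only by the tool carry_out, never from a script. Its argument "motion" is a list of rows, each a list of 3 entries, a list of its own where there are three numbers: the turn, a rotation vector about the tool's x, y, z in degrees, then the shift along the tool's x, y, z in cm, then the opening, from 0 (shut) to 1 (fully open). A call has 1 to 5 rows; each row shifts and turns the commanded pose from where the row before left it, along the tool's axes as they then stand; what a row does not reach is not made up. A row lasts 1/8 s, in which the tool goes at most 62.5 mm and 10.7 degrees, less where a joint would pass 70% of its speed; a pose out of reach is approached as far as the arm can. A call with a gripper value outside its range is refused whole. The fingers move at their own pace and stop on an object; "newtons" is the grip in N (left out, the last holds). Time passes only in rows, so rows that do not move let the fingers close. It gives the time, the measured TCP pose, the force, the opening and the grip force at its end, in the units of the state.
- read_state(): the state, without advancing time (a new reading comes with each control period).
- capture(name): name is "side" or "top" or "wrist"; returns the picture (384x512x3 uint8, blue, green, red); there is no depth.
- get_calibration(name): a dict with "fx", "fy", "cx", "cy" (pixels), "D" ([k1, k2, p1, p2, k3] as OpenCV has them; the pictures are not rectified), "pose" (4x4, takes a point from camera to world coordinates); the wrist camera has in their place "hand_eye" (4x4, takes a point from camera to tool coordinates, whose origin is the TCP and whose axes are the flange's). Camera axes: x right, y down, z forward; pixel columns grow to the right and rows downward; lengths in m; the calibration is good to about 2 mm. A picture is of the moment at which its call begins: read the wrist's pose just before it. get_calibration takes no time and is no camera call.
- finish_job(): hands the job in; it is judged then, once.
Trained networks look in the newest picture that a camera, given by its name, has taken for a name from the list of things; names that differ only in an ending like _2 or _b are one class to them, and where a whole thing is asked for, a point or a joint stands for the part that bears it (a point fixed in the world has none). Each returns a list of dicts, best first, with "conf" (0 to 1); they miss things now and then, are a little off and sometimes report something else, mostly with a low value. They report only what shows in the picture. A call takes as long as a camera call.
- find_in(camera, label): "position" ([x, y, z] in m, in world coordinates, good to about 4 mm: the middle of the surface that is visible of it).
The state is a dict: "time_s": time; "qpos": joint angles; "qvel": joint speeds; "joint_torque": joint torques, N m; "ee_pos": TCP position; "tcp_rot": TCP orientation; "contact_force": force on the tool from outside, world axes, zero at the start; "moment": the same for the moment, N m; "opening": opening from 0.0 (shut) to 1.0 (fully open); "grasp_force": force on a finger pad.
Only numpy, scipy, OpenCV 4.12 (cv2) and the standard library are available. Lean on these libraries where they do the work, as an engineer would, in place of code of your own. Each camera call takes 0.05 s, during which the arm holds its last target. There are 200 camera calls.

## Working session

There is one attempt and no reset: what is moved stays moved. The work goes in short steps, Python scripts to look and compute and a tool call to move; the robot and the scene stay as the last step left them, time stands still between calls to the robot, and variables do not carry over. Pictures are saved under pics/ and viewed, at most 10 in all, crops included, and the job is handed in when it is done.

Besides the shell and the picture viewer there is one more tool, called after "Call:" as name(argument=value, ...), one argument or row to a line, values as JSON. carry_out: Moves the arm, as the interface text tells. Its arguments: {"type":"object","properties":{"motion":{"type":"array","items":{"type":"array"}},"newtons":{"type":"number"}},"required":["motion"]}

```bash
mkdir -p pics; python3 - <<'E'
from station import *
import cv2,numpy as np
s=read_state();print(s['time_s'],s['ee_pos'],np.round(s['tcp_rot'],3).tolist(),finger_overhang if not callable(finger_overhang) else finger_overhang())
ims=[]
for c in ['top','side','wrist']:
    im=capture(c);cv2.imwrite(f'pics/{c}0.png',im)
    for l in ['drum','lid_centre','knob1_grip','knob2_grip','knob3_grip','knob4_grip']:
        r=find_in(c,l);print(c,l,[(np.round(d['position'],3).tolist(),round(d['conf'],2)) for d in r[:4]])
    k=get_calibration(c);print(c,{a:np.round(b,3).tolist() for a,b in k.items()})
E
```

```text
0.0 [0.16144031 0.4993463  0.26016437] [[-0.951, 0.308, -0.001], [0.308, 0.951, -0.001], [0.0, -0.001, -1.0]] 0.022
top drum [([0.551, -0.056, 0.233], 0.76)]
top lid_centre [([0.541, -0.062, 0.252], 0.58)]
top knob1_grip [([0.57, -0.0, 0.312], 0.66)]
top knob2_grip [([0.468, -0.002, 0.251], 0.69)]
top knob3_grip [([0.471, -0.122, 0.252], 0.66)]
top knob4_grip [([0.574, -0.119, 0.311], 0.45)]
top {'fx': 408.872, 'fy': 408.872, 'cx': 252.207, 'cy': 191.255, 'D': [0.05, 0.0, 0.0, 0.0, 0.0], 'pose': [[-0.012, -0.992, 0.125, 0.426], [-1.0, 0.01, -0.011, -0.019], [0.01, -0.125, -0.992, 1.517], [0.0, 0.0, 0.0, 1.0]]}
side drum [([0.531, -0.006, 0.192], 0.6)]
side lid_centre [([0.531, -0.055, 0.255], 0.65), ([0.468, -0.116, 0.251], 0.5)]
side knob1_grip [([0.57, 0.006, 0.305], 0.69)]
side knob2_grip [([0.466, 0.002, 0.254], 0.52)]
side knob3_grip [([0.468, -0.118, 0.249], 0.59), ([0.576, 0.003, 0.307], 0.41)]
side knob4_grip [([0.574, -0.117, 0.308], 0.68)]
side {'fx': 356.282, 'fy': 356.282, 'cx': 255.912, 'cy': 192.333, 'D': [-0.064, 0.0, 0.0, 0.0, 0.0], 'pose': [[-0.833, -0.405, 0.377, 0.143], [-0.553, 0.632, -0.543, 0.598], [-0.019, -0.661, -0.75, 1.02], [0.0, 0.0, 0.0, 1.0]]}
wrist drum []
wrist lid_centre []
wrist knob1_grip []
wrist knob2_grip []
wrist knob3_grip []
wrist knob4_grip []
wrist {'fx': 314.215, 'fy': 314.215, 'cx': 249.937, 'cy': 191.897, 'D': [-0.034, 0.0, 0.0, 0.0, 0.0], 'hand_eye': [[-0.0, -0.965, -0.262, 0.067], [1.0, -0.0, -0.0, 0.0], [0.0, -0.262, 0.965, -0.124], [0.0, 0.0, 0.0, 1.0]]}
```

```bash
cat > h.py <<'E'
import numpy as np,json
from scipy.linalg import expm,logm
from scipy.spatial.transform import Rotation as R
from station import *
def lid(yaw,c):
    n=R.from_euler('ZY',[yaw,-28],degrees=False) if 0 else R.from_euler('z',yaw)*R.from_euler('y',-np.radians(28))
    L=np.eye(4);L[:3,:3]=n.as_matrix();L[:3,3]=c;return L
def load():
    f=json.load(open('fit.json'));return lid(f[0],f[1:])
PH={1:45,2:135,3:225,4:315}
def tool(k,q,out,L=None,yq6=None):
    """tool pose on knob k at angle q (rad), grasp point `out` m from lid"""
    L=load() if L is None else L
    p=np.radians(PH[k]);w=p+1.75-q            # wing direction, ccw in lid frame
    z=np.array([0,0,-1.]);y0=w-np.pi/2         # tool y across wings
    # half-turn choice: knobs 1,3 end y=-45; knobs 2,4 end y=-135 (lid frame)
    end=np.radians(-45 if k in(1,3) else -135)
    a=end+1.75-q
    y=np.array([np.cos(a),np.sin(a),0]);x=np.cross(y,z)
    T=np.eye(4);T[:3,:3]=np.c_[x,y,z];T[:3,3]=[.085*np.cos(p),.085*np.sin(p),out+.003]
    return L@T
def cur():
    s=read_state();T=np.eye(4);T[:3,:3]=s['tcp_rot'];T[:3,3]=s['ee_pos'];return T,s
def rows(A,B,name='',ds=.05,da=9,N=None):
    D=np.linalg.inv(A)@B
    N=N or max(1,int(np.ceil(max(np.linalg.norm(D[:3,3])/ds,np.degrees(R.from_matrix(D[:3,:3]).magnitude())/da))))
    r=np.real(expm(logm(D)/N))
    print(name,N,'x',np.round(R.from_matrix(r[:3,:3]).as_rotvec(degrees=True),2).tolist(),np.round(r[:3,3]*100,2).tolist())
E
python3 - <<'E'
from h import *
import cv2
from scipy.optimize import least_squares
P={1:[.570,.003,.308],2:[.467,0,.2525],3:[.4695,-.120,.2505],4:[.574,-.118,.3095]}
def f(v):
    L=lid(v[0],v[1:]);o=[]
    for k in P:
        a=np.radians(PH[k]);o+=list((L@[.085*np.cos(a),.085*np.sin(a),.038,1])[:3]-P[k])
    return o
r=least_squares(f,[0,.5,-.06,.24]);print(r.x,np.round(np.array(r.fun).reshape(4,3)*1000,1).tolist())
json.dump(list(r.x),open('fit.json','w'))
A,s=cur();U=A.copy();U[2,3]=.42;U[:2,3]=[.25,.35]
G=load()@np.array([[0,1,0,-.06],[1,0,0,0],[0,0,-1,.30],[0,0,0,1.]])
# view pose: tool yaw such that y angle ~+55deg (knob 1 start)
G=tool(1,0.12,.30);G[:3,3]=(load()@[-.0,0,.24,1])[:3]
rows(A,U,'up');rows(U,G,'view')
a=cv2.imread('pics/top0.png');b=cv2.imread('pics/side0.png')
L=load()
for n,im in(('top',a),('side',b)):
    K=get_calibration(n);M=np.linalg.inv(K['pose']);cm=np.array([[K['fx'],0,K['cx']],[0,K['fy'],K['cy']],[0,0,1]])
    pts=np.array([tool(k,0,.048)[:3,3] for k in P]+[L[:3,3]])
    uv=cv2.projectPoints(pts,cv2.Rodrigues(M[:3,:3])[0],M[:3,3],cm,np.array(K['D'],float))[0][:,0]
    print(n,np.round(uv).tolist())
    u=uv[4].astype(int);cr=im[max(0,u[1]-75):u[1]+75,u[0]-50 if n=='x' else u[0]-70:u[0]+70]
    cv2.imwrite(f'pics/c_{n}.png',cv2.resize(cr,(392,420),interpolation=cv2.INTER_CUBIC))
cv2.imwrite('pics/both.png',np.hstack([cv2.imread('pics/c_top.png'),cv2.imread('pics/c_side.png')]))
E
```

```text
[ 0.02572378  0.53795902 -0.05829114  0.24657299] [[1.6, -0.3, 0.3], [-1.5, -0.0, -0.6], [-0.9, -0.2, 1.4], [0.7, 0.5, -1.2]]
up 5 x [0.0, 0.0, 0.0] [-2.6, -2.3, -3.19]
view 9 x [-1.59, -2.7, 2.42] [-3.93, -3.12, -0.17]
top [[240.0, 195.0], [242.0, 232.0], [281.0, 230.0], [281.0, 194.0], [260.0, 206.0]]
side [[252.0, 162.0], [284.0, 190.0], [304.0, 165.0], [274.0, 139.0], [272.0, 171.0]]
```

View pics/both.png

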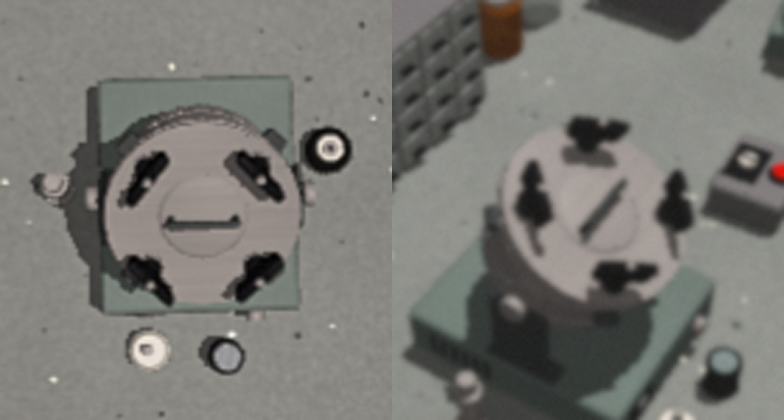

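View pics/side0.png

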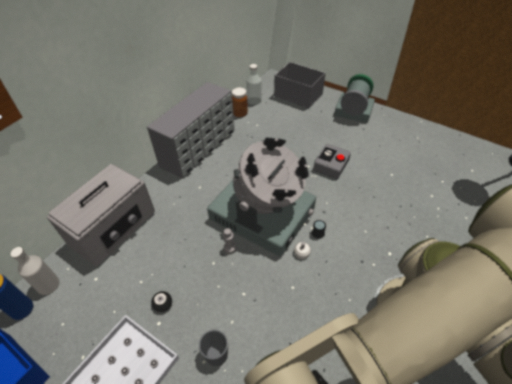

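The top crop (left) shows the lid with its four wings set square to the radii. The knobs fall where the fit projects them, around (240,195), (242,232), (281,230) and (281,194) in the top image. The side picture shows the lid near (272,171) and nothing tall on my path at z > 0.26.

Call:
carry_out(
  motion=[
    [[0,0,0],[-2.6,-2.3,-3.2],0.5],
    [[0,0,0],[-2.6,-2.3,-3.2],0.5],
    [[0,0,0],[-2.6,-2.3,-3.2],0.5],
    [[0,0,0],[-2.6,-2.3,-3.2],0.5],
    [[0,0,0],[-2.6,-2.3,-3.2],0.5],
  ],
  newtons=35,
)

```text
time_s: 1.68
ee_pos: [0.2502, 0.349, 0.4219]
tcp_rot: [[-0.952, 0.308, 0.0], [0.308, 0.952, 0.0], [-0.0, 0.0, -1.0]]
contact_force: [0.4, 0.1, -0.3]
opening: 0.501
grasp_force: 0.0
```

Call:
carry_out(
  motion=[
    [[-1.6,-2.7,2.4],[-3.9,-3.1,-0.2],0.5],
    [[-1.6,-2.7,2.4],[-3.9,-3.1,-0.2],0.5],
    [[-1.6,-2.7,2.4],[-3.9,-3.1,-0.2],0.5],
    [[-1.6,-2.7,2.4],[-3.9,-3.1,-0.2],0.5],
    [[-1.6,-2.7,2.4],[-3.9,-3.1,-0.2],0.5],
  ],
)

```text
time_s: 2.3
ee_pos: [0.3682, 0.1305, 0.439]
tcp_rot: [[-0.835, 0.479, 0.27], [0.504, 0.863, 0.031], [-0.218, 0.162, -0.962]]
contact_force: [1.0, 0.6, -0.1]
opening: 0.505
grasp_force: 0.0
```

Call:
carry_out(
  motion=[
    [[-1.6,-2.7,2.4],[-3.9,-3.1,-0.2],0.5],
    [[-1.6,-2.7,2.4],[-3.9,-3.1,-0.2],0.5],
    [[-1.6,-2.7,2.4],[-3.9,-3.1,-0.2],0.5],
    [[-1.6,-2.7,2.4],[-3.9,-3.1,-0.2],0.5],
    [[0,0,0],[0,0,0],0.5],
  ],
)

```text
time_s: 2.92
ee_pos: [0.4232, -0.0609, 0.4611]
tcp_rot: [[-0.675, 0.569, 0.47], [0.649, 0.761, 0.012], [-0.351, 0.313, -0.883]]
contact_force: [-0.9, 0.8, -0.0]
opening: 0.501
grasp_force: 0.0
```

```bash
python3 - <<'E'
from h import *
import cv2
A,s=cur();print(s['time_s'],np.round(s['qpos'],2),s['opening'])
L=load();im=capture('wrist');H=np.array(get_calibration('wrist')['hand_eye']);K=get_calibration('wrist')
G=tool(1,0.12,.30);G[:3,3]=(L@[0,0,.24,1])[:3]
rows(A,G,'resid',N=1)
M=np.linalg.inv(A@H);cm=np.array([[K['fx'],0,K['cx']],[0,K['fy'],K['cy']],[0,0,1]])
for k in PH:
    for q,c in((0.12,(0,0,255)),):
        T=tool(k,q,.047); p=np.array([(T@[d,0,0,1])[:3] for d in(-.035,0,.035)])
        uv=cv2.projectPoints(p,cv2.Rodrigues(M[:3,:3])[0],M[:3,3],cm,np.array(K['D'],float))[0][:,0]
        cv2.polylines(im,[np.int32(uv*8)],False,c,1,cv2.LINE_AA,3) if False else [cv2.circle(im,tuple(int(v) for v in u),2,c,-1) for u in uv]
    r=find_in('wrist',f'knob{k}_grip');T=tool(k,0,.034)
    print(k,[(np.round(((np.linalg.inv(L)@[*d['position'],1])-(np.linalg.inv(L)@T[:,3]))[:3]*1000,1).tolist(),round(d['conf'],2)) for d in r[:3]])
cv2.imwrite('pics/w1.png',cv2.resize(im,(768,576)))
P=tool(1,.12,.10);rows(A,P,'to k1 pre');rows(P,tool(1,.12,.034),'down')
E
```

```text
2.925 [-0.57 -0.22  1.62  0.27  1.34 -1.44] 0.5005671898439701
resid 1 x [0.01, 0.06, -0.16] [-0.07, 0.01, 0.33]
1 [([-5.8, -7.5, 6.3], 0.84)]
2 [([-1.6, -2.3, 4.0], 0.85)]
3 [([-1.8, -0.3, 3.9], 0.96)]
4 [([-0.0, 2.0, 2.6], 0.7)]
to k1 pre 4 x [0.0, 0.01, -0.04] [-0.14, 2.12, 3.51]
down 2 x [-0.0, -0.0, -0.0] [0.0, 0.0, 3.3]
```

View pics/w1.png

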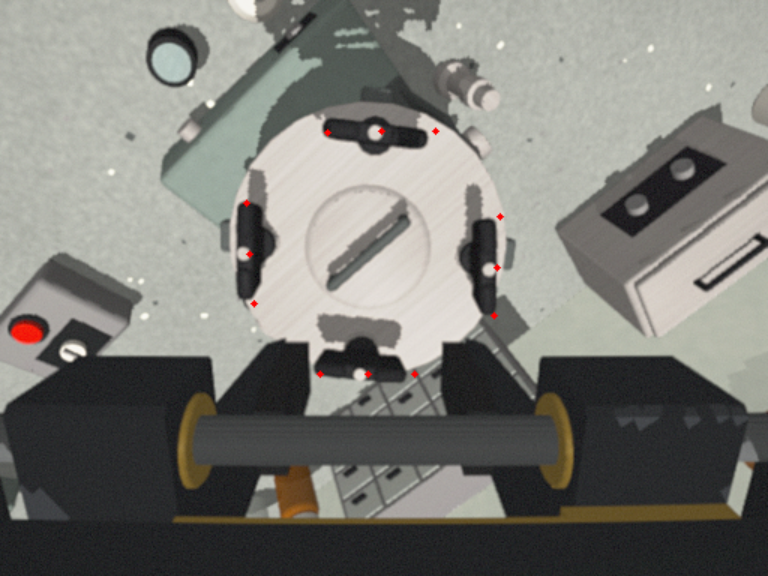

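The wrist picture shows all four knobs. The hub marks are at (488,269), (375,131), (243,254) and (360,374), about 7 px (5 mm) left of my projections, so I'm shifting the fit. I'm also taking each knob's start angle from its slope.

```bash
python3 - <<'E'
from h import *
f=json.load(open('fit.json'));L=load()
c=(L@[-.0027,-.003,0,1])[:3];json.dump([f[0],*c],open('fit.json','w'))
A,s=cur()
q=.02;P=tool(1,q,.10);D=tool(1,q,.038);rows(A,P,'pre');rows(P,D,'down');rows(D,tool(1,.875,.038),'turn')
E
```

```text
pre 4 x [0.04, -0.01, -1.37] [-0.28, 1.93, 3.52]
down 2 x [-0.0, -0.0, 0.0] [-0.0, 0.0, 3.1]
turn 6 x [-0.0, -0.0, 8.16] [0.0, -0.0, 0.0]
```

Call:
carry_out(
  motion=[
    [[0,0,-1.4],[-0.3,1.9,3.5],0.5],
    [[0,0,-1.4],[-0.3,1.9,3.5],0.5],
    [[0,0,-1.4],[-0.3,1.9,3.5],0.5],
    [[0,0,-1.4],[-0.3,1.9,3.5],0.5],
    [[0,0,0],[0,0,0],0.5],
  ],
)

```text
time_s: 3.8
ee_pos: [0.5387, -0.0015, 0.3629]
tcp_rot: [[-0.734, 0.493, 0.467], [0.565, 0.825, 0.017], [-0.377, 0.276, -0.884]]
contact_force: [-0.5, 0.1, 0.7]
opening: 0.498
grasp_force: 0.0
```

```bash
python3 - <<'E'
from h import *
import cv2
A,s=cur();print(s['time_s'],np.round(s['qpos'],2))
im=capture('wrist');cv2.imwrite('pics/w2.png',cv2.resize(im,(768,576)))
rows(A,tool(1,.02,.10),'resid',N=1);rows(A,tool(1,.02,.038),'down',N=2)
E
```

```text
3.8 [-0.28  0.06  1.61  0.17  1.02 -1.32]
resid 1 x [0.13, -0.29, 0.18] [-0.05, 0.08, -0.14]
down 2 x [0.07, -0.15, 0.09] [-0.04, 0.03, 3.03]
```

View pics/w2.png

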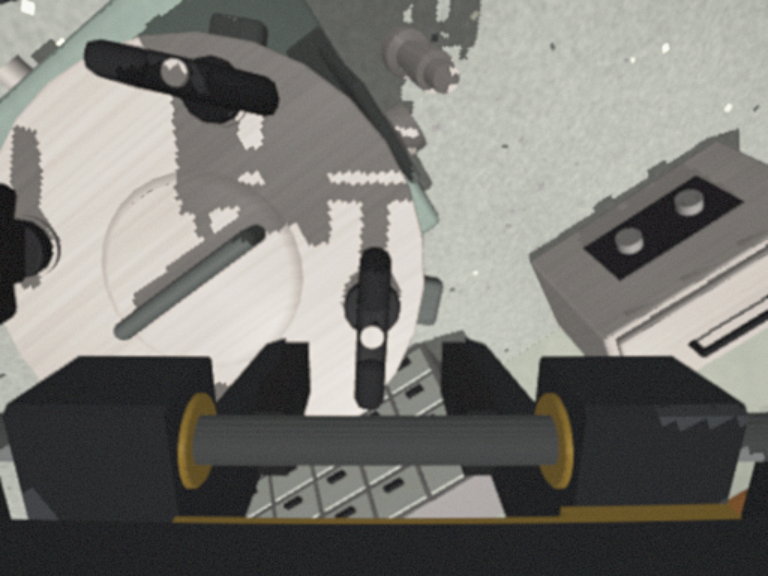

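The wrist picture shows knob 1's mark at (372,337), midway between the fingers at x 308 and 443 and about 1 mm off. Going down to grip.

Call:
carry_out(
  motion=[
    [[0,0,0],[0,-0.05,3.0],0.5],
    [[0,0,0],[0,-0.05,3.0],0.5],
    [[0,0,0],[0,0,0],0.1],
    [[0,0,0],[0,0,0],0.1],
    [[0,0,0],[0,0,0],0.1],
  ],
)

```text
time_s: 4.47
ee_pos: [0.5661, -0.0037, 0.3135]
tcp_rot: [[-0.729, 0.495, 0.473], [0.567, 0.824, 0.013], [-0.383, 0.278, -0.881]]
contact_force: [0.2, -0.8, 0.9]
opening: 0.185
grasp_force: 0.0
```

```bash
python3 - <<'E'
from h import *
A,s=cur();print(s['time_s'],s['opening'],s['grasp_force'],A[:3,:3].T@s['contact_force'],A[:3,:3].T@s['moment'])
rows(A,tool(1,.02,.038),'resid',N=1);rows(A,tool(1,.875,.038),'turn')
E
```

```text
4.475 0.1849007656561599 0.0 [-0.96518729 -0.33668946 -0.67853503] [ 0.11904432  0.19158504 -0.03680517]
resid 1 x [0.18, 0.13, 0.03] [0.2, 0.26, 0.43]
turn 6 x [0.04, 0.01, 8.17] [0.05, 0.03, 0.07]
```

Call:
carry_out(
  motion=[
    [[0,0,0],[0.1,0,0.3],0.1],
    [[0,0,0],[0,0,0],0.1],
  ],
)

```text
time_s: 4.72
ee_pos: [0.5667, -0.0033, 0.313]
tcp_rot: [[-0.728, 0.493, 0.475], [0.566, 0.824, 0.012], [-0.386, 0.278, -0.88]]
contact_force: [-18.2, -1.2, 21.8]
opening: 0.142
grasp_force: 35.0
```

```bash
python3 - <<'E'
from h import *
A,s=cur();print(s['time_s'],s['opening'],s['grasp_force'],A[:3,:3].T@s['contact_force'],A[:3,:3].T@s['moment'])
rows(A,tool(1,.02,.038),'resid',N=1);rows(A,tool(1,.875,.038),'turn')
E
```

```text
4.725 0.14184543785723744 35.004922180652116 [  4.18694425  -3.95465786 -27.8414231 ] [0.97290769 0.99393291 0.04583445]
resid 1 x [0.21, 0.32, 0.09] [0.2, 0.21, 0.35]
turn 6 x [0.06, 0.03, 8.18] [0.04, 0.02, 0.06]
```

Call:
carry_out(
  motion=[
    [[0,0,0],[0,0,-0.25],0.1],
    [[0,0,8.2],[0,0,0],0.1],
    [[0,0,8.2],[0,0,0],0.1],
  ],
)

```text
time_s: 5.1
ee_pos: [0.5662, -0.0036, 0.3129]
tcp_rot: [[-0.556, 0.683, 0.474], [0.779, 0.627, 0.012], [-0.289, 0.376, -0.88]]
contact_force: [-0.6, -3.1, 5.9]
opening: 0.144
grasp_force: 35.0
```

```bash
python3 - <<'E'
from h import *
A,s=cur();print(s['time_s'],s['opening'],s['grasp_force'],A[:3,:3].T@s['contact_force'],A[:3,:3].T@s['moment'])
rows(A,tool(1,.875,.041),'turn')
E
```

```text
5.1 0.14438637295957016 34.998071545996936 [-3.75182706 -0.12123062 -5.49515388] [ 0.34035679 -0.44719419 -0.11356923]
turn 4 x [0.07, 0.03, 8.09] [0.07, 0.03, 0.02]
```

Call:
carry_out(
  motion=[
    [[0,0,8.1],[0,0,0],0.1],
    [[0,0,8.1],[0,0,0],0.1],
    [[0,0,8.1],[0,0,0],0.1],
    [[0,0,8.1],[0,0,0],0.1],
    [[0,0,0],[0,0,0],0.1],
  ],
)

```text
time_s: 5.72
ee_pos: [0.5656, -0.0039, 0.3126]
tcp_rot: [[-0.106, 0.875, 0.472], [0.993, 0.115, 0.012], [-0.044, 0.47, -0.881]]
contact_force: [-6.1, -5.5, 5.9]
opening: 0.144
grasp_force: 35.0
```

```bash
python3 - <<'E'
from h import *
A,s=cur();print(s['time_s'],s['opening'],s['grasp_force'],A[:3,:3].T@s['contact_force'],A[:3,:3].T@s['moment'])
G=tool(1,.875,.041);rows(A,G,'resid',N=1)
# re-anchor the fit on the gripped knob position
L=load();d=(A[:3,3]-G[:3,3]);print('lid-frame offset mm',L[:3,:3].T@d*1000)
f=json.load(open('fit.json'));f[1:]=(np.array(f[1:])+d).tolist();json.dump(f,open('fit.json','w'))
U=A.copy();U[:3,3]-=A[:3,2]*.065
P=tool(3,.17,.105);rows(U,P,'to3');rows(P,tool(3,.17,.041),'down')
E
```

```text
5.725 0.1435749035350266 35.00179409980774 [-5.06455131 -3.16447846 -8.18529293] [ 0.77385192 -0.91191931  0.04806084]
resid 1 x [0.19, 0.04, 0.15] [0.34, 0.11, 0.07]
lid-frame offset mm [-0.76571235 -3.46765074  0.66458313]
to3 5 x [0.03, 0.02, -8.05] [-1.39, -3.17, 0.01]
down 2 x [-0.0, -0.0, -0.0] [-0.0, -0.0, 3.2]
```

Call:
carry_out(
  motion=[
    [[0,0,0],[0,0,0],0.45],
    [[0,0,0],[0,0,0],0.45],
    [[0,0,0],[0,0,-3.25],0.45],
    [[0,0,0],[0,0,-3.25],0.45],
  ],
)

```text
time_s: 6.22
ee_pos: [0.5346, -0.0038, 0.3688]
tcp_rot: [[-0.109, 0.876, 0.47], [0.993, 0.116, 0.015], [-0.042, 0.468, -0.883]]
contact_force: [0.4, 0.4, 1.0]
opening: 0.45
grasp_force: 0.0
```

Call:
carry_out(
  motion=[
    [[0,0,-8],[-1.4,-3.2,0],0.45],
    [[0,0,-8],[-1.4,-3.2,0],0.45],
    [[0,0,-8],[-1.4,-3.2,0],0.45],
    [[0,0,-8],[-1.4,-3.2,0],0.45],
    [[0,0,-8],[-1.4,-3.2,0],0.45],
  ],
)

```text
time_s: 6.85
ee_pos: [0.4307, -0.1282, 0.3109]
tcp_rot: [[-0.649, 0.598, 0.471], [0.683, 0.73, 0.014], [-0.335, 0.331, -0.882]]
contact_force: [-0.1, -0.2, -0.6]
opening: 0.452
grasp_force: 0.0
```

Call:
carry_out(
  motion=[
    [[0,0,0],[0,0,0],0.45],
  ],
)

```text
time_s: 6.98
ee_pos: [0.4308, -0.129, 0.3106]
tcp_rot: [[-0.645, 0.603, 0.47], [0.688, 0.725, 0.013], [-0.333, 0.332, -0.883]]
contact_force: [0.4, -0.8, 0.0]
opening: 0.451
grasp_force: 0.0
```

```bash
python3 - <<'E'
from h import *
import cv2
A,s=cur();print(s['time_s'],np.round(s['qpos'],2))
im=capture('wrist');cv2.imwrite('pics/w3.png',cv2.resize(im,(768,576)))
rows(A,tool(3,.17,.105),'resid',N=1);rows(A,tool(3,.17,.041),'down',N=2)
E
```

```text
6.975 [-0.72 -0.11  1.91  0.39  1.01 -1.69]
resid 1 x [0.07, -0.02, -0.33] [-0.08, 0.28, -0.1]
down 2 x [0.03, -0.01, -0.16] [-0.04, 0.14, 3.15]
```

View pics/w3.png

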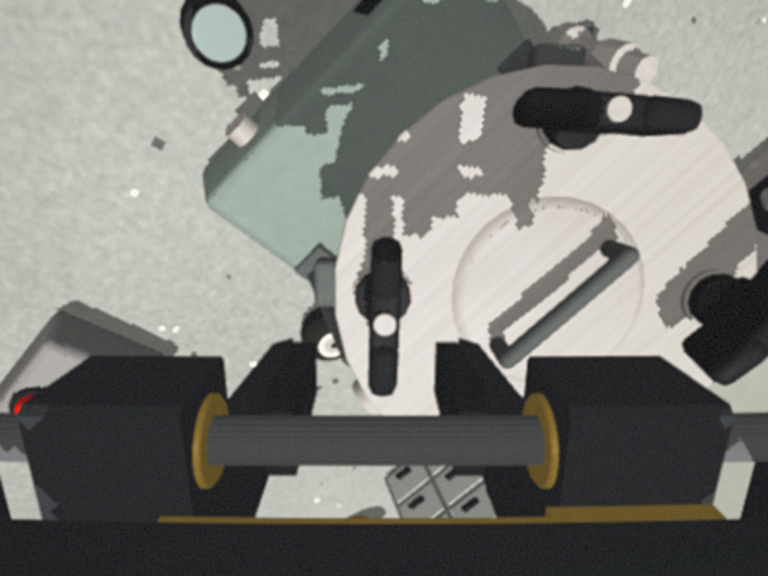

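The wrist picture shows knob 3's mark at (385,325). The finger midline is at x 375, so the knob is about 3 mm to the right. Correcting and gripping.

Call:
carry_out(
  motion=[
    [[0,0,0],[0.05,0.16,3.15],0.45],
    [[0,0,0],[0,0.16,3.15],0.45],
    [[0,0,0],[0,0,0],0.1],
    [[0,0,0],[0,0,0],0.1],
    [[0,0,0],[0,0,0],0.1],
  ],
)

```text
time_s: 7.65
ee_pos: [0.4622, -0.1252, 0.2573]
tcp_rot: [[-0.646, 0.602, 0.47], [0.686, 0.728, 0.01], [-0.336, 0.329, -0.883]]
contact_force: [-13.4, -7.8, 4.0]
opening: 0.141
grasp_force: 35.0
```

Call:
carry_out(
  motion=[
    [[0,0,0],[0,0,0],0.1],
  ],
)

```text
time_s: 7.78
ee_pos: [0.4621, -0.1252, 0.2573]
tcp_rot: [[-0.645, 0.602, 0.47], [0.686, 0.727, 0.011], [-0.336, 0.33, -0.882]]
contact_force: [-8.6, -7.6, 1.4]
opening: 0.145
grasp_force: 35.0
```

```bash
cat > st.py <<'E'
from h import *
import sys
k,q,o=int(sys.argv[1]),float(sys.argv[2]),float(sys.argv[3])
A,s=cur();print(s['time_s'],s['opening'],s['grasp_force'],np.round(A[:3,:3].T@s['contact_force'],1),np.round(A[:3,:3].T@s['moment'],2))
rows(A,tool(k,q,o),'to');L=load()
a=A[:3,:3];Tl=L[:3,:3].T@a[:,1];end=np.radians(-45 if k in(1,3) else -135)
print('q now',end+1.75-np.arctan2(Tl[1],Tl[0]),'lid xyz off mm',np.round(L[:3,:3].T@(A-tool(k,q,o))[:3,3]*1000,1))
if len(sys.argv)>4:
    k2,q2=int(sys.argv[4]),float(sys.argv[5])
    U=A.copy();U[:3,3]-=A[:3,2]*.065
    P=tool(k2,q2,.105);rows(U,P,'next pre');rows(P,tool(k2,q2,.041),'down')
E
python3 st.py 3 .875 .041
```

```text
7.775 0.14478729848005825 35.00069731151598 [ -0.1 -10.2  -5.3] [ 1.77  0.22 -0.03]
to 5 x [0.01, 0.02, 8.05] [-0.03, -0.02, 0.02]
q now 0.1727265181403841 lid xyz off mm [0.1 1.6 1.2]
```

Call:
carry_out(
  motion=[
    [[0,0,8],[0,-0.08,0],0.1],
    [[0,0,8],[0,0,0],0.1],
    [[0,0,8],[0,0,0],0.1],
    [[0,0,8],[0,0,0],0.1],
    [[0,0,8],[0,0,0],0.1],
  ],
)

```text
time_s: 8.4
ee_pos: [0.4611, -0.1258, 0.2567]
tcp_rot: [[-0.104, 0.877, 0.469], [0.994, 0.112, 0.011], [-0.043, 0.467, -0.883]]
contact_force: [-14.8, -8.1, 2.1]
opening: 0.147
grasp_force: 35.0
```

Call:
carry_out(
  motion=[
    [[0,0,0.3],[0,0,0],0.1],
  ],
)

```text
time_s: 8.52
ee_pos: [0.4611, -0.1258, 0.2567]
tcp_rot: [[-0.102, 0.877, 0.469], [0.994, 0.11, 0.011], [-0.042, 0.467, -0.883]]
contact_force: [-13.6, -7.8, 2.5]
opening: 0.145
grasp_force: 35.0
```

```bash
python3 st.py 3 .875 .041 2 .23
```

```text
8.525 0.14502966810823123 35.0016610342027 [ -6.5 -11.6  -8.7] [ 2.21 -1.09 -0.01]
to 1 x [-0.03, 0.07, -0.14] [-0.11, 0.09, 0.12]
q now 0.8775266442407993 lid xyz off mm [-1.   1.   1.2]
next pre 6 x [0.0, 0.01, 8.82] [1.97, -0.59, 0.04]
down 2 x [0.0, 0.0, 0.0] [-0.0, -0.0, 3.2]
```

Call:
carry_out(
  motion=[
    [[0,0,0],[0,0,0],0.45],
    [[0,0,0],[0,0,0],0.45],
    [[0,0,0],[0,0,-3.25],0.45],
    [[0,0,0],[0,0,-3.25],0.45],
  ],
)

```text
time_s: 9.02
ee_pos: [0.4312, -0.1254, 0.3145]
tcp_rot: [[-0.104, 0.876, 0.47], [0.994, 0.11, 0.014], [-0.04, 0.469, -0.882]]
contact_force: [0.3, -0.1, 0.2]
opening: 0.452
grasp_force: 0.0
```

Call:
carry_out(
  motion=[
    [[0,0,8.8],[2,-0.6,0],0.45],
    [[0,0,8.8],[2,-0.6,0],0.45],
    [[0,0,8.8],[2,-0.6,0],0.45],
    [[0,0,8.8],[2,-0.6,0],0.45],
    [[0,0,8.8],[2,-0.6,0],0.45],
  ],
)

```text
time_s: 9.65
ee_pos: [0.4224, -0.0234, 0.3107]
tcp_rot: [[0.537, 0.699, 0.471], [0.788, -0.615, 0.014], [0.299, 0.364, -0.882]]
contact_force: [0.2, 0.2, 0.0]
opening: 0.45
grasp_force: 0.0
```

Call:
carry_out(
  motion=[
    [[0,0,8.8],[2,-0.6,0],0.45],
    [[0,0,0],[0,0,0],0.45],
  ],
)

```text
time_s: 9.9
ee_pos: [0.429, -0.0038, 0.3145]
tcp_rot: [[0.633, 0.615, 0.471], [0.691, -0.723, 0.015], [0.35, 0.316, -0.882]]
contact_force: [-0.6, -0.1, -0.0]
opening: 0.449
grasp_force: 0.0
```

```bash
python3 - <<'E'
from h import *
import cv2
A,s=cur();print(s['time_s'],np.round(s['qpos'],2))
im=capture('wrist');cv2.imwrite('pics/w4.png',cv2.resize(im,(768,576)))
rows(A,tool(2,.23,.105),'resid',N=1);rows(A,tool(2,.23,.041),'down',N=2)
E
```

```text
9.9 [-0.39 -0.18  1.96  0.24  0.93  0.31]
resid 1 x [-0.03, -0.2, 0.33] [-0.29, 0.24, 0.18]
down 2 x [-0.02, -0.1, 0.17] [-0.15, 0.12, 3.29]
```

View pics/w4.png

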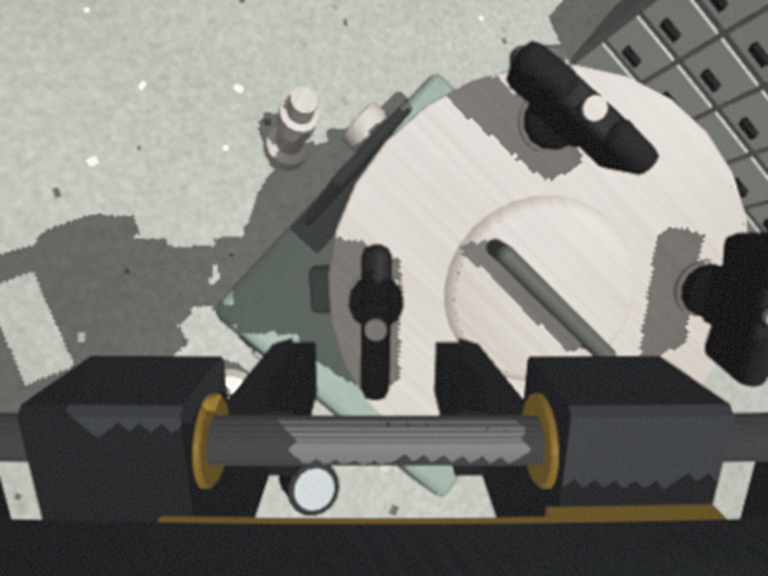

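Knob 2 is centred at (375,330) with its wing vertical between the fingers. Straight down and grip.

Call:
carry_out(
  motion=[
    [[0,0,0],[0,0,3.25],0.45],
    [[0,0,0],[0,0,3.25],0.45],
    [[0,0,0],[0,0,0],0.1],
    [[0,0,0],[0,0,0],0.1],
    [[0,0,0],[0,0,0],0.1],
  ],
)

```text
time_s: 10.58
ee_pos: [0.4589, -0.0035, 0.2575]
tcp_rot: [[0.635, 0.613, 0.47], [0.689, -0.725, 0.015], [0.35, 0.315, -0.882]]
contact_force: [-6.7, 4.2, 11.6]
opening: 0.145
grasp_force: 35.0
```

Call:
carry_out(
  motion=[
    [[0,0,0],[0,0,0],0.1],
  ],
)

```text
time_s: 10.7
ee_pos: [0.459, -0.0035, 0.2576]
tcp_rot: [[0.634, 0.613, 0.471], [0.689, -0.724, 0.014], [0.35, 0.315, -0.882]]
contact_force: [-6.2, 2.4, 4.0]
opening: 0.145
grasp_force: 35.0
```

```bash
python3 st.py 2 .875 .041
```

```text
10.7 0.14489301361901233 35.00134804984555 [-0.9 -4.2 -6.4] [ 0.75 -0.47  0.07]
to 5 x [-0.02, -0.03, 7.43] [-0.03, 0.05, 0.03]
q now 0.22660578435576473 lid xyz off mm [0.3 3.2 1.5]
```

Call:
carry_out(
  motion=[
    [[0,0,7.5],[0,0,0],0.1],
    [[0,0,7.5],[0,0,0],0.1],
    [[0,0,7.5],[0,0,0],0.1],
    [[0,0,7.5],[0,0,0],0.1],
    [[0,0,7.5],[0,0,0],0.1],
  ],
)

```text
time_s: 11.32
ee_pos: [0.4591, -0.0038, 0.2577]
tcp_rot: [[0.877, 0.097, 0.471], [0.102, -0.995, 0.013], [0.47, 0.036, -0.882]]
contact_force: [-5.2, 0.1, 3.0]
opening: 0.145
grasp_force: 35.0
```

Call:
carry_out(
  motion=[
    [[0,0,0],[0,0,0],0.1],
  ],
)

```text
time_s: 11.45
ee_pos: [0.4591, -0.0038, 0.2577]
tcp_rot: [[0.876, 0.099, 0.471], [0.105, -0.994, 0.014], [0.47, 0.037, -0.882]]
contact_force: [-5.7, -0.2, 2.8]
opening: 0.143
grasp_force: 35.0
```

```bash
python3 - <<'E'
import json,numpy as np
from h import *
# re-anchor with gripped-knob offsets (k1 0,0 ; k3 0,1.3 ; k2 0,3.2; z +1)
f=json.load(open('fit.json'));c=(load()@[0,.0015,0.001,1])[:3];json.dump([f[0],*c],open('fit.json','w'))
E
python3 st.py 2 .875 .041 4 .15
```

```text
11.45 0.14290735595784695 35.00156816189701 [-3.7 -0.3 -5.2] [ 0.01 -0.77  0.1 ]
to 1 x [-0.07, -0.14, -0.42] [-0.06, 0.13, 0.05]
q now 0.8823388384528132 lid xyz off mm [0.5 1.4 0.5]
next pre 5 x [-0.0, -0.03, -8.39] [1.37, 3.21, 0.03]
down 2 x [-0.0, 0.0, 0.0] [0.0, 0.0, 3.2]
```

Call:
carry_out(
  motion=[
    [[0,0,0],[0,0,0],0.45],
    [[0,0,0],[0,0,0],0.45],
    [[0,0,0],[0,0,-3.25],0.45],
    [[0,0,0],[0,0,-3.25],0.45],
  ],
)

```text
time_s: 11.95
ee_pos: [0.4284, -0.0047, 0.3148]
tcp_rot: [[0.877, 0.1, 0.47], [0.105, -0.994, 0.014], [0.469, 0.037, -0.882]]
contact_force: [-0.2, 0.1, 0.2]
opening: 0.451
grasp_force: 0.0
```

Call:
carry_out(
  motion=[
    [[0,0,-8.4],[1.4,3.2,0],0.45],
    [[0,0,-8.4],[1.4,3.2,0],0.45],
    [[0,0,-8.4],[1.4,3.2,0],0.45],
    [[0,0,-8.4],[1.4,3.2,0],0.45],
    [[0,0,-8.4],[1.4,3.2,0],0.45],
  ],
)

```text
time_s: 12.58
ee_pos: [0.5397, -0.1234, 0.3713]
tcp_rot: [[0.582, 0.663, 0.471], [0.746, -0.665, 0.014], [0.322, 0.343, -0.882]]
contact_force: [0.1, 0.2, 0.1]
opening: 0.449
grasp_force: 0.0
```

Call:
carry_out(
  motion=[
    [[0,0,0],[0,0,0],0.45],
  ],
)

```text
time_s: 12.7
ee_pos: [0.5399, -0.1232, 0.371]
tcp_rot: [[0.585, 0.66, 0.471], [0.743, -0.669, 0.013], [0.324, 0.342, -0.882]]
contact_force: [-0.8, -0.5, -0.8]
opening: 0.452
grasp_force: 0.0
```

```bash
python3 - <<'E'
from h import *
import cv2
A,s=cur();print(s['time_s'],np.round(s['qpos'],2))
im=capture('wrist');cv2.imwrite('pics/w5.png',cv2.resize(im,(768,576)))
rows(A,tool(4,.15,.105),'resid',N=1);rows(A,tool(4,.15,.041),'down',N=2)
E
```

```text
12.7 [-0.54  0.1   1.55  0.29  1.09  0.1 ]
resid 1 x [0.02, -0.13, 0.05] [-0.14, -0.14, 0.01]
down 2 x [0.01, -0.06, 0.02] [-0.08, -0.07, 3.2]
```

View pics/w5.png

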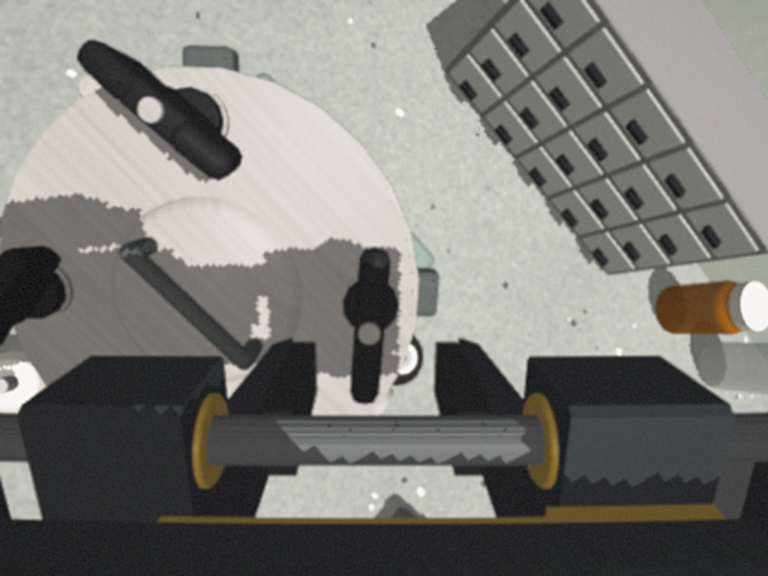

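Knob 4's mark is at (369,333), about 2 mm left of the midline, and the wing leans about 3° clockwise. Correcting both on the way down.

Call:
carry_out(
  motion=[
    [[0,0,3],[-0.1,-0.1,3.2],0.45],
    [[0,0,0],[0,-0.1,3.2],0.45],
    [[0,0,0],[0,0,0],0.1],
    [[0,0,0],[0,0,0],0.1],
    [[0,0,0],[0,0,0],0.1],
  ],
)

```text
time_s: 13.38
ee_pos: [0.5673, -0.1212, 0.3151]
tcp_rot: [[0.619, 0.627, 0.473], [0.707, -0.707, 0.012], [0.342, 0.327, -0.881]]
contact_force: [0.4, 0.1, -1.0]
opening: 0.143
grasp_force: 35.0
```

Call:
carry_out(
  motion=[
    [[0,0,0],[0,0,0],0.1],
  ],
)

```text
time_s: 13.5
ee_pos: [0.5673, -0.1211, 0.315]
tcp_rot: [[0.618, 0.628, 0.473], [0.708, -0.706, 0.013], [0.342, 0.327, -0.881]]
contact_force: [-3.9, -1.0, 6.5]
opening: 0.142
grasp_force: 35.0
```

```bash
python3 st.py 4 .875 .041
```

```text
13.5 0.14229402448984027 35.00094291754067 [-0.9  0.4 -7.6] [ 0.2  -0.34 -0.08]
to 5 x [0.01, -0.04, 7.72] [-0.01, 0.03, 0.04]
q now 0.2009139893180093 lid xyz off mm [-0.1  1.5  1.8]
```

Call:
carry_out(
  motion=[
    [[0,0,7.8],[0,0,0],0.1],
    [[0,0,7.8],[0,0,0],0.1],
    [[0,0,7.8],[0,0,0],0.1],
    [[0,0,7.8],[0,0,0],0.1],
    [[0,0,7.7],[0,0,0],0.1],
  ],
)

```text
time_s: 14.12
ee_pos: [0.5677, -0.1222, 0.3153]
tcp_rot: [[0.875, 0.095, 0.474], [0.103, -0.995, 0.01], [0.472, 0.04, -0.881]]
contact_force: [0.2, -6.9, 5.0]
opening: 0.145
grasp_force: 35.0
```

Call:
carry_out(
  motion=[
    [[0,0,0],[0,0,0],0.1],
  ],
)

```text
time_s: 14.25
ee_pos: [0.5677, -0.1222, 0.3153]
tcp_rot: [[0.875, 0.098, 0.474], [0.105, -0.994, 0.01], [0.472, 0.041, -0.88]]
contact_force: [-0.0, -5.2, 5.1]
opening: 0.143
grasp_force: 35.0
```

```bash
python3 st.py 4 .875 .041 1 .875
```

```text
14.25 0.14284541789899194 35.00108850028482 [ 1.8  5.3 -4.5] [-1.07 -0.02  0.02]
to 1 x [0.15, -0.29, -0.38] [-0.05, 0.03, 0.18]
q now 0.8815670238233795 lid xyz off mm [0.4 0.4 1.8]
next pre 11 x [0.03, -0.01, -8.22] [0.87, -0.84, 0.03]
down 2 x [-0.0, -0.0, 0.0] [0.0, -0.0, 3.2]
```

Call:
carry_out(
  motion=[
    [[0,0,0],[0,0,0],0.45],
    [[0,0,0],[0,0,0],0.45],
    [[0,0,0],[0,0,-3.25],0.45],
    [[0,0,0],[0,0,-3.25],0.45],
  ],
)

```text
time_s: 14.75
ee_pos: [0.5361, -0.1214, 0.371]
tcp_rot: [[0.877, 0.101, 0.469], [0.107, -0.994, 0.015], [0.468, 0.037, -0.883]]
contact_force: [0.8, -0.5, -0.4]
opening: 0.448
grasp_force: 0.0
```

Call:
carry_out(
  motion=[
    [[0,0,-8.2],[0.9,-0.8,0],0.45],
    [[0,0,-8.2],[0.9,-0.8,0],0.45],
    [[0,0,-8.2],[0.9,-0.8,0],0.45],
    [[0,0,-8.2],[0.9,-0.8,0],0.45],
    [[0,0,-8.2],[0.9,-0.8,0],0.45],
  ],
)

```text
time_s: 15.38
ee_pos: [0.559, -0.0681, 0.3832]
tcp_rot: [[0.592, 0.655, 0.47], [0.736, -0.677, 0.015], [0.327, 0.337, -0.883]]
contact_force: [-0.5, 0.3, -0.3]
opening: 0.448
grasp_force: 0.0
```

Call:
carry_out(
  motion=[
    [[0,0,-8.2],[0.9,-0.8,0],0.45],
    [[0,0,-8.2],[0.9,-0.8,0],0.45],
    [[0,0,-8.2],[0.9,-0.8,0],0.45],
    [[0,0,-8.2],[0.9,-0.8,0],0.45],
    [[0,0,-8.2],[0.9,-0.8,0],0.45],
  ],
)

```text
time_s: 16.0
ee_pos: [0.5447, -0.0111, 0.3765]
tcp_rot: [[0.018, 0.883, 0.47], [1.0, -0.028, 0.015], [0.026, 0.469, -0.883]]
contact_force: [-0.5, 0.1, -0.7]
opening: 0.452
grasp_force: 0.0
```

Call:
carry_out(
  motion=[
    [[0,0,-8.2],[0.9,-0.8,0],0.45],
    [[0,0,0],[0,0,0],0.45],
  ],
)

```text
time_s: 16.25
ee_pos: [0.5378, -0.0019, 0.3732]
tcp_rot: [[-0.104, 0.877, 0.47], [0.994, 0.11, 0.015], [-0.039, 0.468, -0.883]]
contact_force: [0.2, 0.1, 0.5]
opening: 0.448
grasp_force: 0.0
```

```bash
cat > vw.py <<'E'
from h import *
import cv2,sys
k,q,n=int(sys.argv[1]),float(sys.argv[2]),sys.argv[3]
A,s=cur();print(s['time_s'],np.round(s['qpos'],2))
im=capture('wrist');cv2.imwrite(f'pics/{n}.png',cv2.resize(im,(768,576)))
rows(A,tool(k,q,.105),'resid',N=1);rows(A,tool(k,q,.042),'down',N=2)
E
python3 vw.py 1 .875 w6
```

```text
16.25 [-0.28  0.05  1.59  0.17  1.04 -0.45]
resid 1 x [0.05, -0.15, -0.13] [-0.09, -0.4, 0.15]
down 2 x [0.03, -0.07, -0.07] [-0.05, -0.2, 3.23]
```

View pics/w6.png

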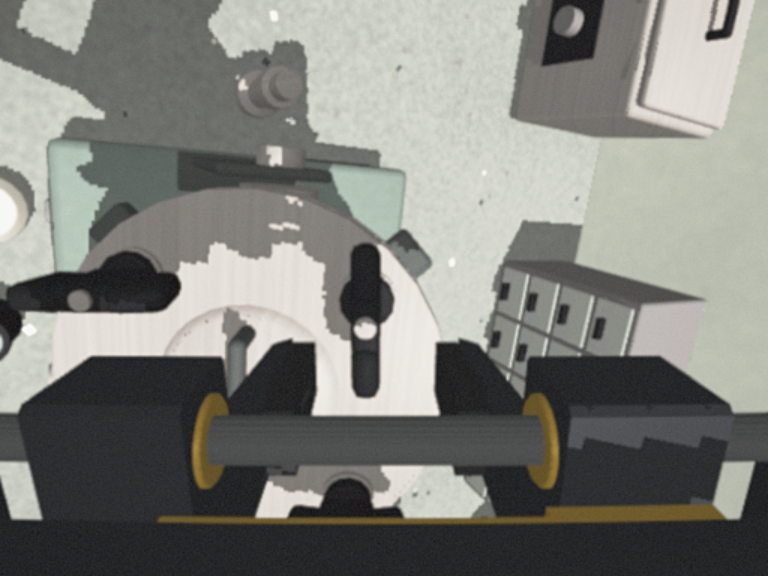

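Knob 1 is about half turned, with its mark at (365,328), 3.7 mm left of the midline, which agrees with the fit. Shifting, gripping and turning it home.

Call:
carry_out(
  motion=[
    [[0,0,0],[0,-0.2,3.2],0.45],
    [[0,0,0],[0,-0.2,3.2],0.45],
    [[0,0,0],[0,0,0],0.1],
    [[0,0,0],[0,0,0],0.1],
    [[0,0,0],[0,0,0],0.1],
  ],
)

```text
time_s: 16.92
ee_pos: [0.5638, -0.0023, 0.3158]
tcp_rot: [[-0.104, 0.877, 0.469], [0.994, 0.111, 0.013], [-0.04, 0.467, -0.883]]
contact_force: [-12.7, -3.0, 10.0]
opening: 0.148
grasp_force: 35.0
```

Call:
carry_out(
  motion=[
    [[0,0,0],[0,0,0],0.1],
    [[0,0,9],[0,0,0],0.1],
    [[0,0,9],[0,0,0],0.1],
    [[0,0,9],[0,0,0],0.1],
    [[0,0,9],[0,0,0],0.1],
  ],
)

```text
time_s: 17.55
ee_pos: [0.5638, -0.0023, 0.3159]
tcp_rot: [[0.435, 0.768, 0.469], [0.866, -0.499, 0.013], [0.244, 0.401, -0.883]]
contact_force: [-9.8, -1.4, 2.8]
opening: 0.144
grasp_force: 35.0
```

```bash
python3 st.py 1 1.75 .042
```

```text
17.55 0.14421786605128906 34.99810580578618 [-4.8 -5.7 -7.1] [ 1.04 -1.17 -0.19]
to 2 x [-0.02, -0.02, 6.88] [-0.0, 0.01, 0.09]
q now 1.5098328158429548 lid xyz off mm [-0.   0.1  1.7]
```

Call:
carry_out(
  motion=[
    [[0,0,7],[0,0,0],0.1],
    [[0,0,7],[0,0,0],0.1],
    [[0,0,4],[0,0,0],0.1],
    [[0,0,0],[0,0,0],0.1],
  ],
)

```text
time_s: 18.05
ee_pos: [0.5639, -0.0023, 0.316]
tcp_rot: [[0.648, 0.6, 0.47], [0.674, -0.738, 0.013], [0.354, 0.308, -0.883]]
contact_force: [-9.9, -1.9, 0.8]
opening: 0.147
grasp_force: 35.1
```

```bash
python3 st.py 1 1.75 .042 3 .875
```

```text
18.05 0.14729215782337035 35.0531081218287 [-7.4 -4.3 -5.4] [ 0.63 -1.26 -0.73]
to 1 x [-0.02, -0.04, -3.91] [-0.02, 0.01, 0.18]
q now 1.8181952124763303 lid xyz off mm [0.1 0.2 1.8]
next pre 7 x [-0.0, -0.01, -7.72] [-2.38, -0.83, 0.05]
down 2 x [-0.0, -0.0, 0.0] [0.0, 0.0, 3.2]
```

Call:
carry_out(
  motion=[
    [[0,0,0],[0,0,0],0.45],
    [[0,0,0],[0,0,0],0.45],
    [[0,0,0],[0,0,-3.25],0.45],
    [[0,0,0],[0,0,-3.25],0.45],
  ],
)

```text
time_s: 18.55
ee_pos: [0.5338, -0.003, 0.3734]
tcp_rot: [[0.648, 0.599, 0.471], [0.673, -0.739, 0.014], [0.356, 0.308, -0.882]]
contact_force: [0.3, -0.2, 0.3]
opening: 0.453
grasp_force: 0.0
```

Call:
carry_out(
  motion=[
    [[0,0,-7.7],[-2.4,-0.8,0],0.45],
    [[0,0,-7.7],[-2.4,-0.8,0],0.45],
    [[0,0,-7.7],[-2.4,-0.8,0],0.45],
    [[0,0,-7.7],[-2.4,-0.8,0],0.45],
    [[0,0,-7.7],[-2.4,-0.8,0],0.45],
  ],
)

```text
time_s: 19.18
ee_pos: [0.4494, -0.0821, 0.3264]
tcp_rot: [[0.13, 0.872, 0.471], [0.988, -0.155, 0.014], [0.085, 0.464, -0.882]]
contact_force: [0.8, 0.0, 0.7]
opening: 0.447
grasp_force: 0.0
```

Call:
carry_out(
  motion=[
    [[0,0,-7.7],[-2.4,-0.8,0],0.45],
    [[0,0,-7.7],[-2.4,-0.8,0],0.45],
    [[0,0,0],[0,0,0],0.45],
  ],
)

```text
time_s: 19.55
ee_pos: [0.432, -0.1289, 0.3162]
tcp_rot: [[-0.099, 0.877, 0.471], [0.994, 0.105, 0.013], [-0.038, 0.469, -0.882]]
contact_force: [-0.1, 0.4, -0.9]
opening: 0.452
grasp_force: 0.0
```

```bash
cat > an.py <<'E'
from h import *
import sys
# descend onto the TCP position recorded while knob k was gripped; angle q as left
G={2:([.4591,-.0038,.2577],.882),3:([.4611,-.1258,.2567],.8775),4:([.5677,-.1222,.3153],.8815)}
k=int(sys.argv[1]);p,q=G[k];A,s=cur();print(s['time_s'],np.round(s['qpos'],2))
T=tool(k,q,.04);T[:3,3]=p;rows(A,T,'down',N=2)
E
python3 an.py 3
```

```text
19.55 [-0.72 -0.11  1.89  0.39  1.02 -0.98]
down 2 x [0.04, -0.01, -0.13] [0.12, -0.1, 3.31]
```

Call:
carry_out(
  motion=[
    [[0,0,0],[0.12,-0.13,3.3],0.45],
    [[0,0,0],[0.12,-0.13,3.3],0.45],
    [[0,0,0],[0,0,0],0.1],
    [[0,0,0],[0,0,0],0.1],
    [[0,0,0],[0,0,0],0.1],
  ],
)

```text
time_s: 20.18
ee_pos: [0.4604, -0.1249, 0.2575]
tcp_rot: [[-0.102, 0.876, 0.47], [0.994, 0.109, 0.013], [-0.04, 0.469, -0.882]]
contact_force: [-13.9, -3.2, 12.7]
opening: 0.141
grasp_force: 35.0
```

Call:
carry_out(
  motion=[
    [[0,0,0],[0,0,0],0.1],
    [[0,0,9],[0,0,0],0.1],
    [[0,0,9],[0,0,0],0.1],
    [[0,0,9],[0,0,0],0.1],
    [[0,0,9],[0,0,0],0.1],
  ],
)

```text
time_s: 20.8
ee_pos: [0.4599, -0.1248, 0.2573]
tcp_rot: [[0.436, 0.768, 0.47], [0.866, -0.5, 0.013], [0.245, 0.401, -0.883]]
contact_force: [-13.0, -0.7, 6.2]
opening: 0.145
grasp_force: 35.0
```

```bash
python3 st.py 3 1.75 .042
```

```text
20.8 0.14475139977299747 34.99833374284208 [ -4.7  -7.1 -11.5] [ 1.36 -0.83 -0.2 ]
to 2 x [-0.02, -0.03, 6.84] [0.03, 0.09, 0.01]
q now 1.5112248296634672 lid xyz off mm [-1.8  0.6  0.3]
```

Call:
carry_out(
  motion=[
    [[0,0,7],[0,0,0],0.1],
    [[0,0,7],[0,0,0],0.1],
    [[0,0,4],[0,0,0],0.1],
    [[0,0,0],[0,0,0],0.1],
  ],
)

```text
time_s: 21.3
ee_pos: [0.4597, -0.1248, 0.2572]
tcp_rot: [[0.649, 0.599, 0.469], [0.673, -0.739, 0.013], [0.355, 0.307, -0.883]]
contact_force: [-13.7, 1.1, 4.8]
opening: 0.15
grasp_force: 35.0
```

```bash
python3 st.py 3 1.75 .042 2 .882
```

```text
21.3 0.15013938955547795 35.001570671126956 [ -6.5  -7.6 -10.6] [ 1.17 -1.35 -0.71]
to 1 x [-0.07, -0.03, -3.97] [0.11, 0.18, 0.02]
q now 1.819323393425257 lid xyz off mm [-2.   0.6  0.2]
next pre 5 x [-0.01, -0.0, 7.26] [1.12, -2.16, 0.05]
down 2 x [0.0, -0.0, -0.0] [-0.0, -0.0, 3.2]
```

Knob 3 is at its stop (moment −0.71 N m). On to knob 2.

Call:
carry_out(
  motion=[
    [[0,0,0],[0,0,0],0.45],
    [[0,0,0],[0,0,0],0.45],
    [[0,0,0],[0,0,-3.25],0.45],
    [[0,0,0],[0,0,-3.25],0.45],
  ],
)

```text
time_s: 21.8
ee_pos: [0.4298, -0.1256, 0.3148]
tcp_rot: [[0.649, 0.598, 0.47], [0.672, -0.741, 0.014], [0.357, 0.307, -0.882]]
contact_force: [-0.1, -1.3, -0.2]
opening: 0.45
grasp_force: 0.0
```

Call:
carry_out(
  motion=[
    [[0,0,7.3],[1.1,-2.2,0],0.45],
    [[0,0,7.3],[1.1,-2.2,0],0.45],
    [[0,0,7.3],[1.1,-2.2,0],0.45],
    [[0,0,7.3],[1.1,-2.2,0],0.45],
    [[0,0,7.3],[1.1,-2.2,0],0.45],
  ],
)

```text
time_s: 22.42
ee_pos: [0.4274, -0.004, 0.3148]
tcp_rot: [[0.877, 0.09, 0.471], [0.095, -0.995, 0.014], [0.47, 0.033, -0.882]]
contact_force: [1.2, -0.7, 0.2]
opening: 0.449
grasp_force: 0.0
```

Call:
carry_out(
  motion=[
    [[0,0,0],[0,0,0],0.45],
  ],
)

```text
time_s: 22.55
ee_pos: [0.4275, -0.0038, 0.3148]
tcp_rot: [[0.877, 0.098, 0.471], [0.103, -0.995, 0.015], [0.47, 0.035, -0.882]]
contact_force: [-0.0, -0.6, -0.6]
opening: 0.449
grasp_force: 0.0
```

```bash
python3 an.py 2
```

```text
22.55 [-0.39 -0.19  1.96  0.24  0.93  0.97]
down 2 x [-0.08, -0.07, -0.06] [0.04, 0.05, 3.26]
```

Call:
carry_out(
  motion=[
    [[0,0,0],[0.05,0.05,3.25],0.45],
    [[0,0,0],[0.05,0.05,3.25],0.45],
    [[0,0,0],[0,0,0],0.1],
    [[0,0,0],[0,0,0],0.1],
    [[0,0,0],[0,0,0],0.1],
  ],
)

```text
time_s: 23.18
ee_pos: [0.4587, -0.0041, 0.2587]
tcp_rot: [[0.877, 0.095, 0.472], [0.099, -0.995, 0.016], [0.471, 0.033, -0.882]]
contact_force: [1.9, 11.2, 4.2]
opening: 0.146
grasp_force: 35.0
```

Call:
carry_out(
  motion=[
    [[0,0,0],[0,0,0],0.1],
    [[0,0,9],[0,0,0],0.1],
    [[0,0,9],[0,0,0],0.1],
    [[0,0,9],[0,0,0],0.1],
    [[0,0,9],[0,0,0],0.1],
  ],
)

```text
time_s: 23.8
ee_pos: [0.4587, -0.0044, 0.2586]
tcp_rot: [[0.763, -0.442, 0.472], [-0.507, -0.862, 0.014], [0.4, -0.25, -0.882]]
contact_force: [-2.2, 3.8, 2.5]
opening: 0.142
grasp_force: 35.0
```

```bash
python3 st.py 2 1.75 .042
```

```text
23.8 0.14188826305637478 34.99681459036765 [-2.6 -2.9 -3.2] [ 0.12 -0.65 -0.12]
to 2 x [-0.1, -0.02, 6.6] [0.0, 0.05, 0.03]
q now 1.5194644609345183 lid xyz off mm [0.5 0.8 0.5]
```

Call:
carry_out(
  motion=[
    [[0,0,7],[0,0,0],0.1],
    [[0,0,7],[0,0,0],0.1],
    [[0,0,4],[0,0,0],0.1],
    [[0,0,0],[0,0,0],0.1],
  ],
)

```text
time_s: 24.3
ee_pos: [0.4588, -0.0046, 0.2586]
tcp_rot: [[0.594, -0.652, 0.472], [-0.744, -0.668, 0.014], [0.306, -0.359, -0.882]]
contact_force: [-6.2, 3.2, 7.0]
opening: 0.148
grasp_force: 35.0
```

```bash
python3 st.py 2 1.75 .042 4 .8815
```

```text
24.3 0.1481079554775 35.00152819789946 [-3.9 -0.6 -9. ] [-0.19 -0.84 -0.62]
to 1 x [-0.17, -0.04, -4.4] [0.01, 0.08, 0.05]
q now 1.826749431474357 lid xyz off mm [0.5 0.6 0.5]
next pre 7 x [-0.02, -0.02, -7.74] [2.38, 0.82, 0.04]
down 2 x [-0.0, -0.0, 0.0] [0.0, -0.0, 3.2]
```

Knob 2 is home. Now knob 4.

Call:
carry_out(
  motion=[
    [[0,0,0],[0,0,0],0.45],
    [[0,0,0],[0,0,0],0.45],
    [[0,0,0],[0,0,-3.25],0.45],
    [[0,0,0],[0,0,-3.25],0.45],
  ],
)

```text
time_s: 24.8
ee_pos: [0.4279, -0.0057, 0.3154]
tcp_rot: [[0.593, -0.654, 0.47], [-0.746, -0.666, 0.014], [0.304, -0.359, -0.883]]
contact_force: [1.0, -0.2, 0.1]
opening: 0.453
grasp_force: 0.0
```

Call:
carry_out(
  motion=[
    [[0,0,-7.7],[2.4,0.8,0],0.45],
    [[0,0,-7.7],[2.4,0.8,0],0.45],
    [[0,0,-7.7],[2.4,0.8,0],0.45],
    [[0,0,-7.7],[2.4,0.8,0],0.45],
    [[0,0,-7.7],[2.4,0.8,0],0.45],
  ],
)

```text
time_s: 25.42
ee_pos: [0.498, -0.1035, 0.3504]
tcp_rot: [[0.871, -0.14, 0.47], [-0.165, -0.986, 0.014], [0.462, -0.09, -0.882]]
contact_force: [0.4, 0.1, -0.2]
opening: 0.448
grasp_force: 0.0
```

Call:
carry_out(
  motion=[
    [[0,0,-7.7],[2.4,0.8,0],0.45],
    [[0,0,-7.7],[2.4,0.8,0],0.45],
    [[0,0,0],[0,0,0],0.45],
  ],
)

```text
time_s: 25.8
ee_pos: [0.5388, -0.1239, 0.3715]
tcp_rot: [[0.877, 0.093, 0.471], [0.098, -0.995, 0.014], [0.47, 0.034, -0.882]]
contact_force: [-0.4, 0.6, -0.4]
opening: 0.452
grasp_force: 0.0
```

```bash
python3 an.py 4
```

```text
25.8 [-0.55  0.1   1.55  0.29  1.1   0.84]
down 2 x [-0.05, -0.05, -0.23] [-0.04, -0.05, 3.16]
```

Call:
carry_out(
  motion=[
    [[0,0,0],[-0.05,-0.05,3.15],0.45],
    [[0,0,0],[-0.05,-0.05,3.15],0.45],
    [[0,0,0],[0,0,0],0.1],
    [[0,0,0],[0,0,0],0.1],
    [[0,0,0],[0,0,0],0.1],
  ],
)

```text
time_s: 26.42
ee_pos: [0.5668, -0.1223, 0.317]
tcp_rot: [[0.877, 0.092, 0.473], [0.098, -0.995, 0.011], [0.471, 0.036, -0.881]]
contact_force: [-0.7, -5.0, 0.0]
opening: 0.147
grasp_force: 35.0
```

Call:
carry_out(
  motion=[
    [[0,0,0],[0,0,0],0.1],
    [[0,0,9],[0,0,0],0.1],
    [[0,0,9],[0,0,0],0.1],
    [[0,0,9],[0,0,0],0.1],
    [[0,0,9],[0,0,0],0.1],
  ],
)

```text
time_s: 27.05
ee_pos: [0.5666, -0.1233, 0.3169]
tcp_rot: [[0.761, -0.445, 0.472], [-0.509, -0.861, 0.01], [0.402, -0.248, -0.882]]
contact_force: [-7.5, -9.6, 5.2]
opening: 0.141
grasp_force: 35.0
```

```bash
python3 st.py 4 1.75 .042
```

```text
27.05 0.1412238486056705 34.997362756949535 [ 1.3 10.3 -8.2] [-1.9  -0.05 -0.13]
to 2 x [0.01, -0.11, 6.54] [-0.03, -0.02, 0.14]
q now 1.521693253717284 lid xyz off mm [ 0.2 -0.7  2.7]
```

Call:
carry_out(
  motion=[
    [[0,0,7],[0,0,0],0.1],
    [[0,0,7],[0,0,0],0.1],
    [[0,0,4],[0,0,0],0.1],
    [[0,0,0],[0,0,0],0.1],
  ],
)

```text
time_s: 27.55
ee_pos: [0.5666, -0.1237, 0.3168]
tcp_rot: [[0.59, -0.656, 0.472], [-0.747, -0.665, 0.008], [0.308, -0.357, -0.882]]
contact_force: [-7.5, -11.5, 4.1]
opening: 0.147
grasp_force: 35.0
```

```bash
python3 st.py 4 1.75 .042
```

```text
27.55 0.14744711932434562 35.00119060802149 [ 5.4 11.1 -7.3] [-2.02  0.65 -0.62]
to 1 x [0.04, -0.25, -4.59] [-0.09, -0.06, 0.27]
q now 1.8301551676096501 lid xyz off mm [ 0.1 -1.1  2.7]
```

Call:
carry_out(
  motion=[
    [[0,0,0],[0,0,0],0.45],
    [[0,0,0],[0,0,0],0.45],
    [[0,0,0],[0,0,-3.5],0.45],
    [[0,0,0],[0,0,-3.5],0.45],
    [[0,0,0],[0,0,-4],0.45],
  ],
)

```text
time_s: 28.18
ee_pos: [0.5145, -0.1226, 0.4132]
tcp_rot: [[0.592, -0.655, 0.47], [-0.747, -0.664, 0.015], [0.302, -0.36, -0.883]]
contact_force: [-0.8, -0.6, -0.8]
opening: 0.449
grasp_force: 0.0
```

Call:
carry_out(
  motion=[
    [[0,0,0],[-3,3.5,-3],0.45],
    [[0,0,0],[-3,3.5,-3],0.45],
    [[0,0,0],[-3,3.5,-3],0.45],
    [[0,0,0],[0,0,0],0.45],
  ],
)

```text
time_s: 28.68
ee_pos: [0.3491, -0.1271, 0.4279]
tcp_rot: [[0.587, -0.657, 0.473], [-0.749, -0.663, 0.01], [0.307, -0.36, -0.881]]
contact_force: [0.8, -0.2, 0.4]
opening: 0.45
grasp_force: 0.0
```

```bash
python3 - <<'E'
from h import *
import cv2
A,s=cur();print(s['time_s'],s['ee_pos'])
im=capture('wrist');K=get_calibration('wrist');M=np.linalg.inv(A@np.array(K['hand_eye']))
cm=np.array([[K['fx'],0,K['cx']],[0,K['fy'],K['cy']],[0,0,1]])
for k in PH:
    T=tool(k,1.75,.047);p=np.array([(T@[d,0,0,1])[:3] for d in(-.035,0,.035)])
    for u in cv2.projectPoints(p,cv2.Rodrigues(M[:3,:3])[0],M[:3,3],cm,np.array(K['D'],float))[0][:,0]:
        cv2.circle(im,tuple(int(v) for v in u),2,(0,0,255),-1)
cv2.imwrite('pics/w9.png',cv2.resize(im,(768,576)))
E
```

```text
28.675 [ 0.34905711 -0.12709735  0.42790832]
```

View pics/w9.png

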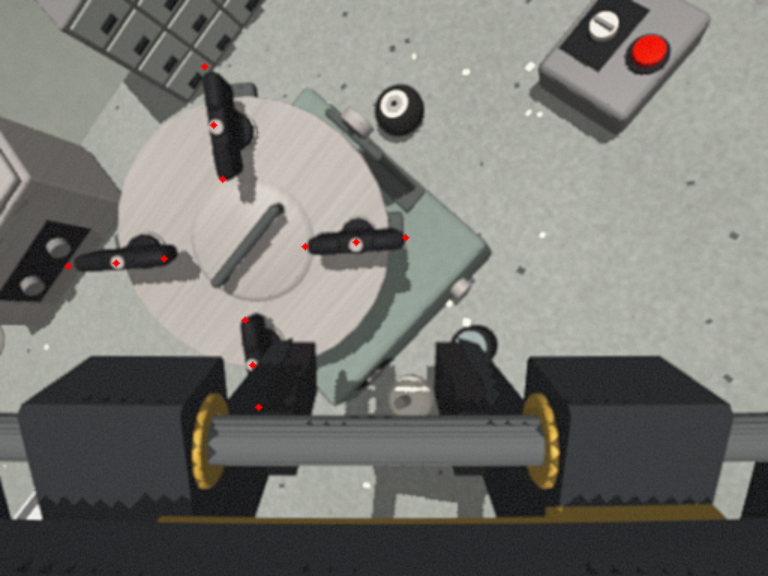

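All four wings now point at the lid's centre. Their marks at (356,242), (252,365), (117,263) and (216,126) match the projected fully tight pose, and the gripper is clear of everything.

```bash
python3 -c "
from station import *
print(finish_job())"
```

```text
the job is handed in; nothing more can be done
None
```

I tightened all four knobs in star order (1-3-2-4), first to about half way and then home against their stops, and handed the job in at about 29 s of the 72 s allowed with the gripper clear of everything.

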